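Fit the retaining bar over the tubes on the rocker

ROBOT

A 6-joint arm with a two-finger parallel gripper is mounted at the origin on a cart in front of the work surface, level with it; the furniture and walls round the work are solid. World frame = base frame: x ahead of the robot, y to its left, z up, the work surface at z = 0. Lengths are in m, angles in degrees, forces in N, time in s.
With the tool pointing down it reaches from about 0.3 to 0.75 m from the base axis. Payload 8.5 kg.
Tool frame: the origin (TCP) lies between the finger pads; the fingertips stand ahead of it and the grasp point (between the pads) lies 8 mm behind it (env.tcp_to_tips is the z of the fingertips in the tool frame, in m); z points along the fingers, x is the direction in which the jaws open and shut, and the axes are right-handed (so a half turn about z gives the same grasp; the last joint's range is limited). The gripper opens to 85 mm and grips with 20 to 120 N. Pads are 22 mm wide; open, the fingers measure 114 mm over their backs; the gripper's body (76 mm by 85 mm) begins 54 mm behind the grasp point. The pads swing forward as they close: fully open they stand 13 mm farther back than shut.
Start: joints at [-87.794, 21.807, 74.336, -0, 83.858, -12.336], TCP at [0.138, -0.532, 0.242] pointing down, gripper open.
Joint ranges: [-178.18, 178.18], [-50.72, 133.34], [12.68, 142.11], [-81.47, 261.47], [9.98, 163.14], [-165.26, 165.26]. Speed limits (degrees/s): [136.94, 136.94, 180, 180, 180, 180].

INTERFACE

Orientations are given as a 3x3 rotation matrix whose columns are the frame's x, y, z axes.
In Python, from rig import observe, viewer, env gives the robot as it stands.
- The arm moves only by the tool jog_arm, never from a script. Its arguments are lists of equal length, an entry for each row: "dr": the turn, a rotation vector about the tool's x, y, z in rad, a list of three; "slide": the shift along the tool's x, y, z in m, a list of three; "gripper": the opening, from -1 (shut) to 1 (fully open), so that 0 is half open. In form: {"dr": [[rx, ry, rz], ...], "slide": [[dx, dy, dz], ...], "gripper": [gripper, ...]}. A call has exactly 10 rows; each row shifts and turns the commanded pose from where the row before left it, along the tool's axes as they then stand; what a row does not reach is not made up. A row lasts 1/10 s, in which the tool goes at most 50 mm and 8.59 degrees, less where a joint would pass 70% of its speed; a pose out of reach is approached as far as the arm can. A call is refused whole if a number of a shift passes 0.05 or a number of a turn 0.15, either way. A call with a gripper value outside its range is refused whole. The fingers move at their own pace and stop on an object; "force" is the grip in N (left out, the last holds). Time passes only in rows, so rows that do not move let the fingers close, or fill a call up. It gives the time, the measured TCP pose, the force and the opening at its end, in the units of the state.
- observe(): the state, without advancing time (a new reading comes with each control period).
- viewer.get_image(name): name is "scene" or "top"; returns a dict with "pixels" (480x640x3 uint8, blue, green, red), "camera_matrix" (3x3 intrinsics, pixels), "dist_coeffs" ([k1, k2, p1, p2, k3] as OpenCV has them; the pictures are not rectified), "R" (3x3) and "t" (3): a world point X has camera coordinates R X + t. Camera axes: x right, y down, z forward; pixel columns grow to the right and rows downward; lengths in m; the calibration is good to about 2 mm. A picture is of the moment at which its call begins. There is no depth.
- env.close_job(): hands the job in, once; it reports no verdict.
The state is a dict: "time_s": time; "q": joint angles; "qvel": joint speeds; "joint_efforts": joint torques, N m; "position": TCP position; "tool_rot": TCP orientation; "ft_force": force on the tool from outside, world axes, zero at the start; "wrist_torque": the same for the moment, N m; "grip_width": finger opening in m.
Only numpy, scipy, OpenCV 4.12 (cv2) and the standard library are available. Lean on these libraries where they do the work, as an engineer would, in place of code of your own. Each camera call takes 0.05 s, during which the arm holds its last target.

TASK

Get the rocker ready to run: take the loose retaining bar, lay it across the two side ledges of the sloping tray, and slide it down the slope until both its ends are fully home under the hooks. Then swing the latch with the red post all the way round behind the bar so that it cannot slide back. Leave the tubes lying in their grooves, and do not knock or shift the jar, the timer and the little bottle standing nearby.

Things in the scene. Friction and masses are not known exactly. Their poses are not given: they have to be found in the camera images.
- retaining_bar: Loose aluminium bar, the same both ways round: 18 mm (x) by 236 mm (y), at z = 3.5 to 17.5 mm, over a 176 mm long black rubber strip 3.5 mm thick. In the middle of its top stands a blue grip rib 12 mm thick (x), 70 mm long (y), z = 17.5 to 47.5 mm. 0.2 kg. Origin: centre of the strip's underside; z up. Starts on the bench, rib upward.
- tray: Tray of the white rocker, fixed at a 25 degree slope, low edge towards the robot. Origin on the plate's upper face, midway between the sides, under the bar's home line; x up the slope, y left along the bar's home line, z square off the tray. Plate x = -72 to 78 mm, tubes lie along x, tops at z = 17. Side ledges for the bar's ends: top z = 22, |y| = 94 to 126, x = -46 to 78 mm.
- hook_left (a point): Mouth of the left hook, at x = 3, y = 110, z = 31 mm in the tray's frame. Dark steel hook on the ledge, open up the slope and inward: stop face at x = -9, roof underside at z = 40 (4 mm above the bar) reaching to x = 3, outer wall at y = 122 (4 mm past the bar's end) up to x = 7, then flared; top z = 45 mm. The bar comes down with its middle at x = 15 to 35, then slides under.
- hook_right (a point): The same for the right hook, its mirror image, at x = 3, y = -110, z = 31 mm in the tray's frame.
- bar_home (a point): At x = 0, y = 0, z = 18.5 mm in the tray's frame: where the bar's origin is when it is home, lying on both ledges against both stops, its y along the tray's y (either way round), its z along the tray's z.
- latch (a joint): Swing latch on the left ledge, turning about the tray's z at latch_pivot; stays where left. 0: arm points to the tray's +y (out to the left). 1.571: closed, at its stop; the arm points down the slope, tip 2 mm behind the bar's uphill side. It cannot close if the bar is not home. Arm of steel, 14 mm wide, 45 mm to its round tip, z = 26.5 to 33.5 mm off the tray. Starts open.
- latch_pivot (a point): Axis of the latch, at x = 56, y = 110, z = 26 mm in the tray's frame.
- latch_post (a point): Middle of the latch's round red finger post, 33 mm from the pivot along the arm, 60 mm off the tray's plate (z). The post stands along the tray's z, 10 mm thick (12 mm at its top), z = 33 to 67 mm.
- tube_1: Clear test tube, 17 mm thick, 107 mm long, lying loose in a groove of the tray at y = -70 mm against the lower stop wall, mouth up the slope. Origin: centre of its closed lower end; z along the tube to its mouth.
- tube_2: Clear test tube, 17 mm thick, 107 mm long, lying loose in a groove of the tray at y = -14 mm against the lower stop wall, mouth up the slope. Origin: centre of its closed lower end; z along the tube to its mouth.
- tube_3: Clear test tube, 17 mm thick, 107 mm long, lying loose in a groove of the tray at y = 14 mm against the lower stop wall, mouth up the slope. Origin: centre of its closed lower end; z along the tube to its mouth.
- tube_4: Clear test tube, 17 mm thick, 107 mm long, lying loose in a groove of the tray at y = 70 mm against the lower stop wall, mouth up the slope. Origin: centre of its closed lower end; z along the tube to its mouth.
- sample_jar: Clear sample jar, 46 mm wide, 80 mm high, standing on the bench; a bystander. Origin: centre of its underside.
- timer: White round mechanical timer, 70 mm wide, 53 mm high, standing on the bench; a bystander. Origin: centre of its underside.
- reagent_bottle: Small brown dropper bottle with a blue cap, 33 mm wide, 76 mm high, standing on the bench; a bystander. Origin: centre of its underside.

How it is judged:
By the outcome, as a careful person would: the job done as asked, in the order asked, and still so for the second after the job is handed in, with the robot touching nothing.
It also fails if it takes over 51 s, if anything falls off the work surface, if the arm or the gripper's body presses on something with over 40 N, if the wrist force passes 120 N, or if a joint passes its speed limit or range.

## Working session

There is one attempt and no reset: what is moved stays moved. The work goes in short steps, Python scripts to look and compute and a tool call to move; the robot and the scene stay as the last step left them, time stands still between calls to the robot, and variables do not carry over. Pictures are saved under pics/ and viewed, and the job is handed in when it is done.

Besides the shell and the picture viewer there is one more tool, called after "Request:" by a JSON object that holds its "api" and its "payload". jog_arm: Moves the arm, as the interface text tells. Its arguments: {"type":"object","properties":{"dr":{"type":"array","items":{"type":"array","items":{"type":"number"}}},"slide":{"type":"array","items":{"type":"array","items":{"type":"number"}}},"gripper":{"type":"array","items":{"type":"number"}},"force":{"type":"number"}},"required":["dr","slide","gripper"]}

```bash
ls; mkdir -p pics; python3 - <<'E'
from rig import observe, viewer, env
import cv2,pickle
for n in("scene","top"):
    d=viewer.get_image(n); cv2.imwrite(f"pics/{n}0.png",d["pixels"]); pickle.dump(d,open(f"{n}0.pkl","wb"))
    print(n,d["camera_matrix"],d["dist_coeffs"],d["R"],d["t"])
print(observe(),env.tcp_to_tips)
E
```

```text
pics
scene [[453.06876534   0.         317.88623104]
 [  0.         453.06876534 239.23872626]
 [  0.           0.           1.        ]] [0.00618876 0.         0.         0.         0.        ] [[-0.73629933 -0.67663736 -0.00501811]
 [-0.51241972  0.56241459 -0.6489344 ]
 [ 0.44191552 -0.47523859 -0.76082781]] [0.32993316 0.3988671  0.86025062]
top [[514.4676023    0.         333.20288774]
 [  0.         514.4676023  237.94431746]
 [  0.           0.           1.        ]] [-0.0337422  0.         0.         0.         0.       ] [[ 0.00836772 -0.99996192  0.00247793]
 [-0.99107983 -0.00862295 -0.13299027]
 [ 0.13300658 -0.001343   -0.99111425]] [-0.07957774  0.53560631  1.27550294]
{'time_s': 0.1, 'q': array([-8.77956718e+01,  2.18355477e+01,  7.43807213e+01, -1.80603657e-04,
        8.38580654e+01, -1.23349754e+01]), 'qvel': array([ 0.01161472, -0.1783339 , -0.08977772, -0.03324076,  0.01254516,
        0.02293795]), 'joint_efforts': array([ 3.31317773e-03, -4.49225807e+01, -2.31657565e+01, -1.91787344e-04,
        3.62103172e-03, -1.37229569e-05]), 'position': array([ 0.13806844, -0.53211879,  0.24178651]), 'tool_rot': array([[ 2.51044366e-01, -9.67975580e-01, -5.30332401e-05],
       [-9.67974751e-01, -2.51044222e-01,  1.29629983e-03],
       [-1.26810026e-03, -2.74093930e-04, -9.99999158e-01]]), 'ft_force': array([-0.14260413,  0.40051988, -0.10329223]), 'wrist_torque': array([-0.02471521, -0.02585825, -0.0136476 ]), 'grip_width': 0.08536153558569379} 0.011
```

View pics/scene0.png

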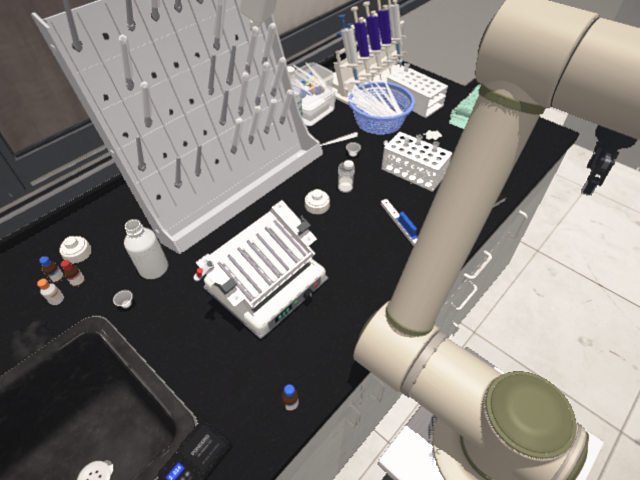

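View pics/top0.png

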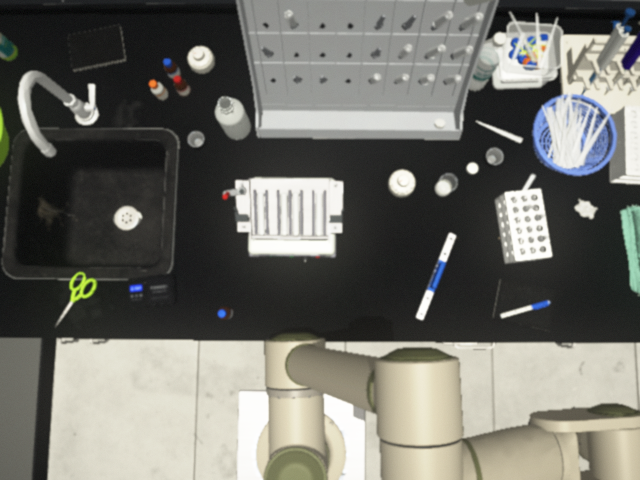

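```bash
cat > h.py <<'E'
import numpy as np,cv2,pickle
class Cam:
    def __init__(s,d):
        s.K=np.array(d["camera_matrix"],float);s.D=np.array(d["dist_coeffs"],float);s.R=np.array(d["R"],float);s.t=np.array(d["t"],float);s.C=-s.R.T@s.t;s.im=d["pixels"]
    def ray(s,uv):
        p=cv2.undistortPoints(np.array(uv,float).reshape(-1,1,2),s.K,s.D).reshape(-1,2)
        r=np.c_[p,np.ones(len(p))]@s.R
        return r/np.linalg.norm(r,axis=1)[:,None]
    def onz(s,uv,z):
        r=s.ray(uv);return s.C+r*((z-s.C[2])/r[:,2])[:,None]
    def proj(s,X):
        return cv2.projectPoints(np.array(X,float).reshape(-1,1,3),cv2.Rodrigues(s.R)[0],s.t,s.K,s.D)[0].reshape(-1,2)
def tri(c1,u1,c2,u2):
    r1=c1.ray(u1)[0];r2=c2.ray(u2)[0];A=np.c_[r1,-r2];k=np.linalg.lstsq(A,c2.C-c1.C,rcond=None)[0]
    a=c1.C+k[0]*r1;b=c2.C+k[1]*r2;return (a+b)/2,np.linalg.norm(a-b)
def load(n,i=0): return Cam(pickle.load(open(f"{n}{i}.pkl","rb")))
def snap(n,i):
    from rig import viewer
    d=viewer.get_image(n);pickle.dump(d,open(f"{n}{i}.pkl","wb"));return Cam(d)
def crop(c,x0,y0,w,h,f,name):
    cv2.imwrite(f"pics/{name}.png",cv2.resize(c.im[y0:y0+h,x0:x0+w],None,fx=f,fy=f,interpolation=cv2.INTER_CUBIC))
E
python3 - <<'E'
from h import *
t=load("top");s=load("scene")
print(t.C,s.C)
crop(t,210,160,160,120,5,"t_tray");crop(t,380,160,110,165,3,"t_bar")
crop(s,180,190,160,160,3.6,"s_tray")
# bar: white/grey pixels & blue rib
im=t.im.astype(int);
g=im.min(2)>150
m=np.zeros(g.shape,np.uint8);m[225:325,410:465]=g[225:325,410:465]
blue=((im[...,0]-im[...,2])>70);mb=np.zeros(g.shape,np.uint8);mb[225:325,410:465]=blue[225:325,410:465]
a=((m+mb)>0).astype(np.uint8)
cs=max(cv2.findContours(a,0,1)[0],key=len);r=cv2.minAreaRect(cs);print("bar rect",r)
bx=cv2.boxPoints(r);print(t.onz(bx,.0175))
cs=max(cv2.findContours(mb,0,1)[0],key=len);r=cv2.minAreaRect(cs);print("rib",r);P=t.onz(cv2.boxPoints(r),.0475);print(P,P.mean(0))
E
```

```text
[ 0.36184422 -0.0732432   1.33559675] [0.06715883 0.40774072 0.91499683]
bar rect ((435.9310302734375, 276.17242431640625), (8.913375854492188, 92.10488891601562), 21.801406860351562)
[[ 0.33741191 -0.28351272  0.0175    ]
 [ 0.55753966 -0.37512362  0.0175    ]
 [ 0.54905307 -0.39648771  0.0175    ]
 [ 0.32923656 -0.3044559   0.0175    ]]
rib ((436.6896667480469, 275.77587890625), (7.799205303192139, 31.753908157348633), 21.801406860351562)
[[ 0.40791431 -0.31076483  0.0475    ]
 [ 0.48206204 -0.3416471   0.0475    ]
 [ 0.47489462 -0.35979299  0.0475    ]
 [ 0.40083859 -0.32878656  0.0475    ]] [ 0.44142739 -0.33524787  0.0475    ]
```

View pics/t_tray.png

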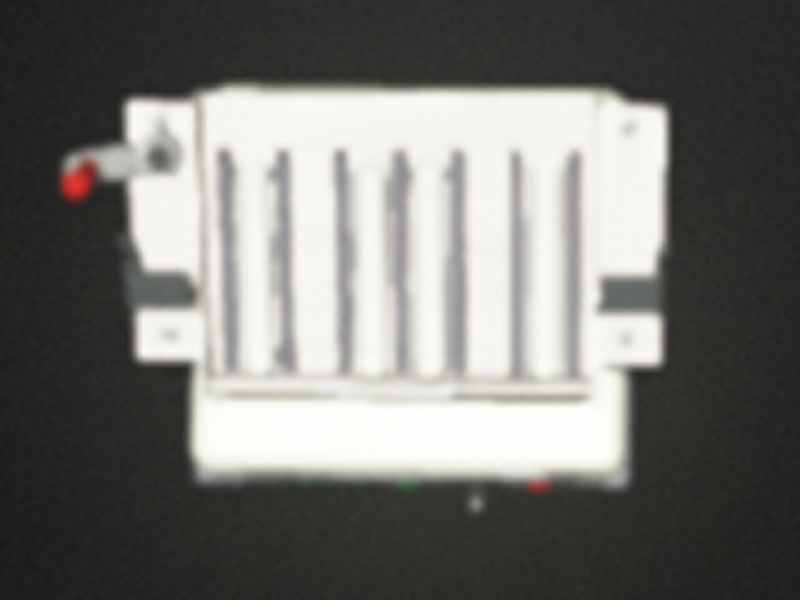

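View pics/s_tray.png

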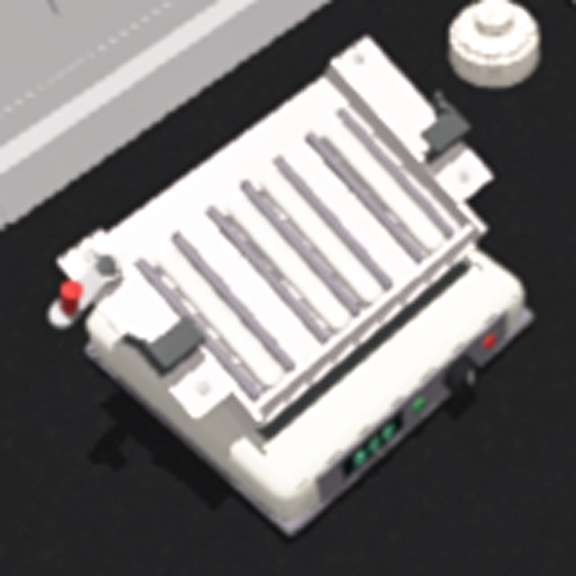

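View pics/t_bar.png

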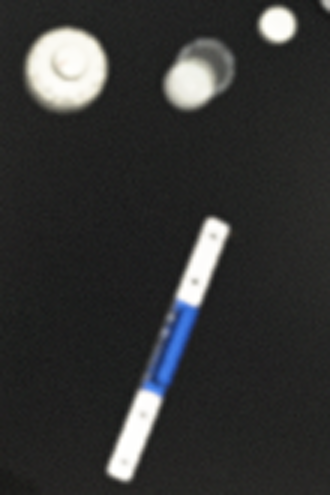

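```bash
python3 - <<'E'
from h import *
t=load("top");s=load("scene")
def grid(c,x0,y0,w,h,f):
    im=cv2.resize(c.im[y0:y0+h,x0:x0+w],None,fx=f,fy=f,interpolation=cv2.INTER_CUBIC)
    for k in range(0,w,5): cv2.line(im,(k*f,0),(k*f,8 if (x0+k)%10 else 16),(0,255,0),1); (x0+k)%10==0 and cv2.putText(im,str(x0+k),(k*f,26),0,.35,(0,255,0))
    for k in range(0,h,5): cv2.line(im,(0,k*f),(8 if (y0+k)%10 else 16,k*f),(0,255,0),1); (y0+k)%10==0 and cv2.putText(im,str(y0+k),(18,k*f+4),0,.35,(0,255,0))
    return im
a=np.hstack([grid(t,215,170,40,70,8),grid(t,318,170,35,70,8)]);cv2.imwrite("pics/z1.png",a)
a=np.hstack([grid(s,185,250,60,60,6),grid(s,270,195,60,60,6)]);cv2.imwrite("pics/z2.png",a)
E
```

```text
(no output)
```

View pics/z1.png

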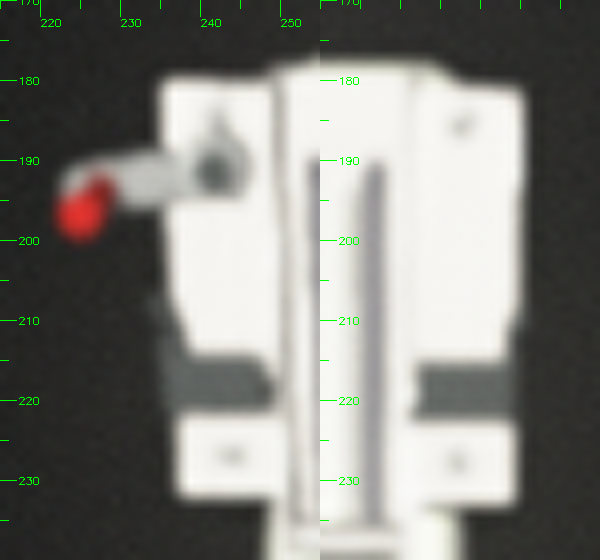

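View pics/z2.png

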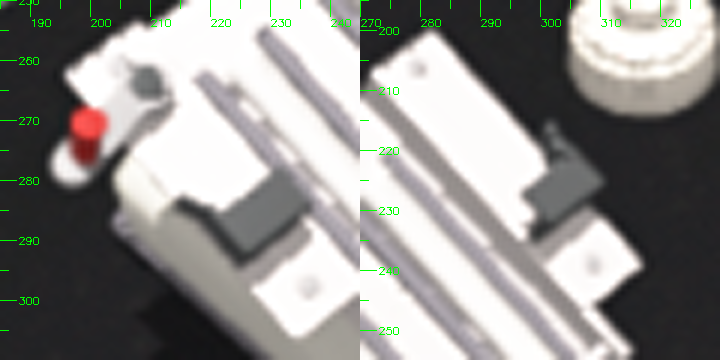

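```bash
cat > pose.py <<'E'
from h import *
from scipy.optimize import least_squares
from scipy.spatial.transform import Rotation as Ro
t=load("top");s=load("scene")
T=[((78,126,22),(235.1,180)),((-46,126,22),(237.1,232.1)),((78,-126,22),(343.5,181.25)),((-46,-126,22),(342.4,233)),((56,143,67),(225.1,197.2))]
S=[((78,-126,22),(281.67,200)),((-46,-126,22),(317,239.2)),((-46,-94,22),(309.2,245.8)),((78,126,22),(195.8,262)),((-46,126,22),(234.7,306.3)),((56,143,67),(200,270))]
Rt=lambda y,p=25:Ro.from_euler('zy',[y,-p],degrees=True).as_matrix()
def res(v,raw=False):
    R=Rt(v[3],v[4] if len(v)>4 else 25);o=[]
    for c,L in((t,T),(s,S)):
        X=np.array([l[0] for l in L])/1000@R.T+v[:3];o.append(c.proj(X)-(np.array([l[1] for l in L])-.44))
    return np.vstack(o) if raw else np.vstack(o).ravel()
if __name__=="__main__":
    for v0 in([.45,0,.08,0],[.45,0,.08,0,25]):
        f=least_squares(res,v0,loss='soft_l1');print(f.x);print(res(f.x,True).round(2))
    print(Rt(f.x[3]))
    # bystanders not needed precisely
    print("jar/timer top",t.onz([[446,184]],.04),t.onz([[402,182]],.053),"bottle",t.onz([[225,313.]],.076))
E
python3 pose.py
```

```text
[0.59048095 0.02988081 0.10868474 0.17373569]
[[ 0.33  1.58]
 [ 0.93  0.24]
 [-0.38  0.89]
 [ 0.16 -0.07]
 [-0.3  -2.26]
 [ 0.17 -0.19]
 [ 0.06 -0.74]
 [-1.51  0.47]
 [ 0.42  0.58]
 [ 0.37  0.5 ]
 [-1.85 -1.6 ]]
[ 0.59137862  0.02979449  0.1086885   0.22955654 27.37692497]
[[ 0.12  1.94]
 [ 1.16  0.04]
 [-0.35  1.14]
 [ 0.2  -0.36]
 [-0.4  -1.15]
 [ 0.47 -0.72]
 [-0.22 -0.43]
 [-1.76  0.78]
 [ 0.61  0.24]
 [ 0.31  0.79]
 [-1.06 -1.1 ]]
[[ 0.90630051 -0.00363113 -0.42261826]
 [ 0.00400651  0.99999197  0.        ]
 [ 0.42261487 -0.00169322  0.90630779]]
jar/timer top [[ 0.6788757  -0.36526197  0.04      ]] [[ 0.67977479 -0.2496219   0.053     ]] bottle [[0.34481716 0.18610109 0.076     ]]
```

```bash
python3 - <<'E'
import pose
from pose import *
p0=(pose.T.pop(),pose.S.pop())
for drop in(None,2):
    if drop is not None: pose.S.pop(2)
    f=least_squares(res,[.45,0,.08,0],loss='soft_l1');print(f.x);print(res(f.x,True).round(2))
v=f.x
# single-camera fits
for cam in (t,s):
    L=pose.T if cam is t else pose.S
    ff=lambda v:(cam.proj(np.array([l[0] for l in L])/1000@Rt(v[3]).T+v[:3])-(np.array([l[1] for l in L])-.44)).ravel()
    print(least_squares(ff,v).x)
# post
def lp(w):
    X=np.array([56-33*np.sin(w[0]),110+33*np.cos(w[0]),67])/1000@Rt(v[3]).T+v[:3]
    return np.r_[t.proj(X)[0]-np.array(p0[0][1])+.44,s.proj(X)[0]-np.array(p0[1][1])+.44]
g=least_squares(lp,[0.]);print("latch",g.x,lp(g.x)); print(tri(t,[np.array(p0[0][1])-.44],s,[np.array(p0[1][1])-.44]))
X,_=tri(t,[np.array(p0[0][1])-.44],s,[np.array(p0[1][1])-.44]);print((X-v[:3])@Rt(v[3]))
E
```

```text
[ 0.59098468  0.03020046  0.10954845 -0.1507255 ]
[[ 0.31  0.98]
 [ 0.62 -0.3 ]
 [-0.32  0.89]
 [-0.08 -0.04]
 [ 0.24 -0.36]
 [-0.07 -0.72]
 [-1.69  0.43]
 [ 0.01 -0.09]
 [-0.29  0.06]]
[ 0.59144096  0.03035153  0.10874124 -0.19566176]
[[ 0.34  0.83]
 [ 0.6  -0.48]
 [-0.37  0.82]
 [-0.17 -0.14]
 [ 0.13 -0.15]
 [-0.23 -0.52]
 [-0.11  0.02]
 [-0.48  0.16]]
[ 0.58975956  0.02958742  0.12044082 -0.17186888]
[ 0.59215302  0.02946295  0.10689241 -0.23348832]
latch [0.20797452] [ 0.10603556 -0.13838977  0.00038326  0.15187649]
(array([0.60764934, 0.17252926, 0.19145279]), np.float64(0.00011479553462526364))
[0.04915938 0.14234644 0.06811217]
```

```bash
cat > plan.py <<'E'
import numpy as np,sys,json
from scipy.spatial.transform import Rotation as Ro
from pose import Rt
def state():
    from rig import observe
    o=observe();return np.array(o["position"]),np.array(o["tool_rot"]),o
TO=np.array([.5914,.0303,.1088]);TR=Rt(-.2)
def tw(p): return TO+TR@(np.array(p)/1000.)      # tray mm->world
def wt(X): return ((np.asarray(X)-TO)@TR)*1000
DN=np.array([[1,0,0],[0,-1,0],[0,0,-1.]])
TOOLT=TR@DN   # tool x=tray x, z=-tray z
def down(yaw): return Ro.from_euler('z',yaw,degrees=True).as_matrix()@DN
def plan(p1,R1,n,p0=None,R0=None,pr=3,rt=None):
    if p0 is None: p0,R0,_=state()
    rv=Ro.from_matrix(R0.T@R1).as_rotvec() if rt is None else rt
    p,R=p0.copy(),R0.copy();D=[];S=[]
    for i in range(1,n+1):
        a=i/n;pt=p0+a*(p1-p0);Rtg=R0@Ro.from_rotvec(a*rv).as_matrix()
        sl=np.round(R.T@(pt-p),pr)+0.;dr=np.round(Ro.from_matrix(R.T@Rtg).as_rotvec(),3)+0.
        p=p+R@sl;R=R@Ro.from_rotvec(dr).as_matrix();D.append(dr.tolist());S.append(sl.tolist())
    print("dr",json.dumps(D));print("slide",json.dumps(S));print("end err mm",(p-p1)*1e3, "maxturn",max(np.linalg.norm(d) for d in D),"maxstep",max(np.linalg.norm(d) for d in S))
    return p,R
E
python3 - <<'E'
from plan import *
plan(np.array([.4437,-.3414,.14]),down(-112.6),10)
E
```

```text
dr [[0.0, 0.0, 0.065], [0.0, 0.0, 0.065], [0.0, 0.0, 0.064], [0.0, 0.001, 0.065], [0.0, 0.0, 0.065], [0.0, 0.0, 0.065], [0.0, 0.0, 0.065], [0.0, 0.0, 0.065], [0.0, 0.0, 0.064], [0.0, 0.0, 0.065]]
slide [[-0.011, -0.034, 0.01], [-0.013, -0.034, 0.01], [-0.015, -0.033, 0.011], [-0.017, -0.031, 0.01], [-0.019, -0.031, 0.01], [-0.022, -0.029, 0.01], [-0.023, -0.028, 0.01], [-0.024, -0.026, 0.011], [-0.027, -0.024, 0.01], [-0.028, -0.023, 0.01]]
end err mm [ 0.02399474  0.39985515 -0.09187087] maxturn 0.06500769185258004 maxstep 0.03788139384975162
```

Request:
{"api": "jog_arm", "payload": {"dr": [[0,0,0.065],[0,0,0.065],[0,0,0.064],[0,0.001,0.065],[0,0,0.065],[0,0,0.065],[0,0,0.065],[0,0,0.065],[0,0,0.064],[0,0,0.065]], "slide": [[-0.011,-0.034,0.01],[-0.013,-0.034,0.01],[-0.015,-0.033,0.011],[-0.017,-0.031,0.01],[-0.019,-0.031,0.01],[-0.022,-0.029,0.01],[-0.023,-0.028,0.01],[-0.024,-0.026,0.011],[-0.027,-0.024,0.01],[-0.028,-0.023,0.01]], "gripper": [0,0,0,0,0,0,0,0,0,0], "force": 60}}

```text
time_s: 1.1
position: [0.4448, -0.3402, 0.1395]
tool_rot: [[-0.387, -0.922, -0.0], [-0.922, 0.387, -0.0], [0.001, 0.0, -1.0]]
ft_force: [0.4, -1.6, 0.0]
grip_width: 0.0429
```

```bash
python3 - <<'E'
from plan import *
p,R,o=state();print(p,R.round(3),o["grip_width"],o["time_s"])
plan(np.array([.4437,-.3414,.032]),down(-112.6),5)
E
```

```text
[ 0.44476529 -0.34024339  0.13950832] [[-0.387 -0.922 -0.   ]
 [-0.922  0.387 -0.   ]
 [ 0.001  0.    -1.   ]] 0.04288748259686513 1.1
dr [[0.0, 0.0, 0.0], [0.0, 0.0, -0.001], [0.0, 0.0, 0.0], [0.0, 0.0, -0.001], [0.0, -0.001, 0.0]]
slide [[0.0, 0.0, 0.022], [0.001, 0.0, 0.021], [0.0, 0.0, 0.022], [0.0, 0.0, 0.021], [0.0, 0.001, 0.022]]
end err mm [-0.29454727  0.5714346  -0.49081212] maxturn 0.001 maxstep 0.02202271554554524
```

Request:
{"api": "jog_arm", "payload": {"dr": [[0,0,0],[0,0,0],[0,0,0],[0,0,0],[0,0,0],[0,0,0],[0,0,0],[0,0,0],[0,0,0],[0,0,0]], "slide": [[0,0,0.022],[0,0,0.022],[0,0,0.022],[0,0,0.022],[0,0,0.016],[0,0,0.004],[0,0,0],[0,0,0],[0,0,0],[0,0,0]], "gripper": [0,0,0,0,0,0,0,0,0,0]}}

```text
time_s: 2.1
position: [0.4439, -0.3417, 0.0329]
tool_rot: [[-0.384, -0.923, 0.001], [-0.923, 0.384, -0.002], [0.001, -0.001, -1.0]]
ft_force: [-0.1, 0.2, 0.0]
grip_width: 0.0422
```

```bash
python3 - <<'E'
from plan import *
from h import *
p,R,o=state();print(p,R.round(4),o["ft_force"])
s=snap("scene",1);t=snap("top",1)
crop(s,350,150,110,110,5,"s1");crop(t,380,210,100,120,5,"t1")
E
```

```text
[ 0.44393695 -0.34169003  0.03289452] [[-3.841e-01 -9.233e-01  8.000e-04]
 [-9.233e-01  3.841e-01 -1.900e-03]
 [ 1.400e-03 -1.500e-03 -1.000e+00]] [-0.13475445  0.21854888  0.03852931]
```

View pics/s1.png

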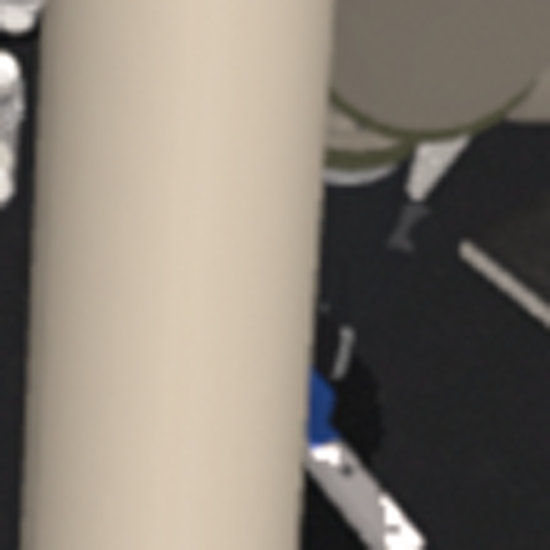

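View pics/t1.png

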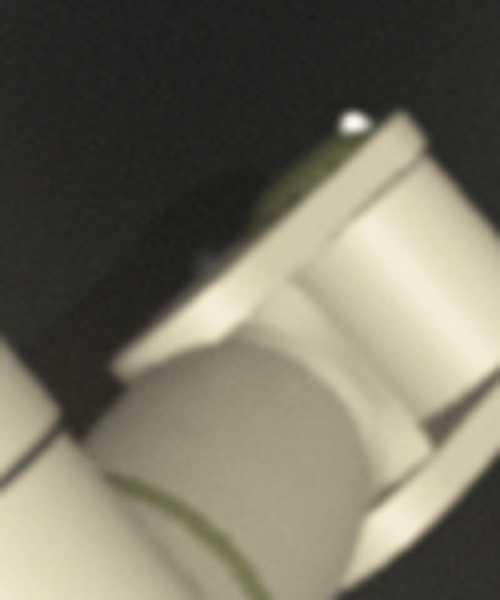

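The arm hides most of the bar in both views (only its blue rib end and near bar end show, s1 ~(315,400)), but the pose is on target; closing.

Request:
{"api": "jog_arm", "payload": {"dr": [[0,0,0],[0,0,0],[0,0,0],[0,0,0],[0,0,0],[0,0,0],[0,0,0],[0,0,0],[0,0,0],[0,0,0]], "slide": [[0,0,0],[0,0,0],[0,0,0],[0,0,0],[0,0,0],[0,0,0],[0,0,-0.01],[0,0,-0.03],[0,0,-0.04],[0,0,-0.04]], "gripper": [-1,-1,-1,-1,-1,-1,-1,-1,-1,-1], "force": 70}}

```text
time_s: 3.2
position: [0.4433, -0.341, 0.1535]
tool_rot: [[-0.384, -0.923, -0.001], [-0.923, 0.384, 0.0], [0.0, 0.001, -1.0]]
ft_force: [0.8, -0.8, -2.1]
grip_width: 0.0111
```

```bash
python3 - <<'E'
from plan import *
p0=np.array([.4437,-.3414,.1535]);R0=state()[1]
plan(np.array([.48,-.2,.24]),down(-44),10,p0,R0)
E
```

```text
dr [[0.0, 0.0, -0.12], [0.0, 0.0, -0.119], [0.0, 0.0, -0.12], [0.0, 0.0, -0.12], [0.0, 0.0, -0.12], [0.001, 0.0, -0.119], [0.0, 0.0, -0.12], [0.0, 0.0, -0.12], [0.0, 0.0, -0.119], [0.0, 0.0, -0.12]]
slide [[-0.014, 0.002, -0.009], [-0.015, 0.0, -0.008], [-0.015, -0.001, -0.009], [-0.014, -0.003, -0.009], [-0.014, -0.005, -0.008], [-0.013, -0.006, -0.009], [-0.012, -0.008, -0.009], [-0.011, -0.01, -0.008], [-0.01, -0.01, -0.009], [-0.009, -0.012, -0.008]]
end err mm [-0.00557137  0.07854121 -0.48004698] maxturn 0.12 maxstep 0.01752141546793523
```

Request:
{"api": "jog_arm", "payload": {"dr": [[0,0,-0.12],[0,0,-0.12],[0,0,-0.12],[0,0,-0.12],[0,0,-0.12],[0,0,-0.12],[0,0,-0.12],[0,0,-0.12],[0,0,-0.12],[0,0,-0.12]], "slide": [[-0.014,0.002,-0.009],[-0.015,0.0,-0.008],[-0.015,-0.001,-0.009],[-0.014,-0.003,-0.009],[-0.014,-0.005,-0.008],[-0.013,-0.006,-0.009],[-0.012,-0.008,-0.009],[-0.011,-0.01,-0.008],[-0.01,-0.01,-0.009],[-0.009,-0.012,-0.008]], "gripper": [-1,-1,-1,-1,-1,-1,-1,-1,-1,-1]}}

```text
time_s: 4.2
position: [0.4796, -0.199, 0.2385]
tool_rot: [[0.725, -0.689, -0.001], [-0.689, -0.725, -0.001], [0.0, 0.001, -1.0]]
ft_force: [-0.5, -0.9, -2.3]
grip_width: 0.0107
```

```bash
python3 - <<'E'
from plan import *
p0,R0,_=state();print(p0)
plan(np.array([.53,.03,.26]),down(-.2),10,p0,R0)
E
```

```text
[ 0.47958887 -0.19900751  0.23853012]
dr [[0.0, 0.0, -0.076], [0.0, 0.0, -0.075], [0.0, 0.0, -0.076], [0.0, 0.0, -0.076], [0.0, 0.0, -0.075], [0.0, 0.0, -0.076], [0.001, 0.0, -0.076], [0.0, 0.0, -0.075], [0.0, 0.0, -0.076], [0.0, 0.0, -0.076]]
slide [[-0.012, -0.02, -0.002], [-0.011, -0.021, -0.002], [-0.009, -0.022, -0.002], [-0.007, -0.022, -0.003], [-0.006, -0.023, -0.002], [-0.003, -0.023, -0.002], [-0.003, -0.023, -0.002], [0.0, -0.024, -0.002], [0.002, -0.023, -0.002], [0.003, -0.023, -0.003]]
end err mm [ 0.24686665 -0.26171221  0.41684632] maxturn 0.07600657866263946 maxstep 0.024083189157584593
```

Request:
{"api": "jog_arm", "payload": {"dr": [[0,0,-0.076],[0,0,-0.076],[0,0,-0.076],[0,0,-0.076],[0,0,-0.076],[0,0,-0.076],[0,0,-0.076],[0,0,-0.076],[0,0,-0.075],[0,0,-0.075]], "slide": [[-0.012,-0.02,-0.002],[-0.011,-0.021,-0.002],[-0.009,-0.022,-0.002],[-0.007,-0.022,-0.003],[-0.006,-0.023,-0.002],[-0.003,-0.023,-0.002],[-0.003,-0.023,-0.002],[0.0,-0.024,-0.002],[0.002,-0.023,-0.002],[0.003,-0.023,-0.003]], "gripper": [-1,-1,-1,-1,-1,-1,-1,-1,-1,-1]}}

```text
time_s: 5.2
position: [0.531, 0.0299, 0.2598]
tool_rot: [[1.0, -0.004, -0.001], [-0.004, -1.0, -0.001], [-0.001, 0.001, -1.0]]
ft_force: [-0.0, -1.3, -3.1]
grip_width: 0.011
```

```bash
python3 - <<'E'
from plan import *
p0,R0,_=state();print(p0,R0.round(3))
plan(tw([27,0,110]),TOOLT,8,p0,R0)
E
```

```text
[0.53096158 0.02987349 0.25982601] [[ 1.    -0.004 -0.001]
 [-0.004 -1.    -0.001]
 [-0.001  0.001 -1.   ]]
dr [[0.0, 0.055, 0.0], [0.001, 0.054, 0.0], [0.0, 0.055, 0.0], [0.0, 0.055, 0.0], [0.001, 0.054, 0.0], [0.0, 0.055, 0.0], [0.0, 0.055, 0.0], [0.001, 0.054, 0.0]]
slide [[0.005, 0.0, 0.005], [0.004, 0.0, 0.005], [0.005, 0.0, 0.006], [0.004, 0.0, 0.005], [0.003, 0.0, 0.006], [0.003, 0.0, 0.006], [0.003, 0.0, 0.007], [0.003, 0.0, 0.006]]
end err mm [ 0.04884265 -0.46816643  0.12833897] maxturn 0.055 maxstep 0.0078102496759066544
```

Request:
{"api": "jog_arm", "payload": {"dr": [[0,0.055,0],[0,0.055,0],[0,0.055,0],[0,0.055,0],[0,0.055,0],[0.001,0.055,0],[0.001,0.054,0],[0.001,0.053,0],[0,0,0],[0,0,0]], "slide": [[0.005,0,0.005],[0.004,0,0.005],[0.005,0,0.006],[0.004,0,0.005],[0.003,0,0.006],[0.003,0,0.006],[0.003,0,0.007],[0.003,0,0.006],[0,0,0],[0,0,0]], "gripper": [-1,-1,-1,-1,-1,-1,-1,-1,-1,-1]}}

```text
time_s: 6.2
position: [0.5695, 0.0286, 0.2202]
tool_rot: [[0.907, -0.006, 0.422], [-0.006, -1.0, -0.001], [0.422, -0.002, -0.907]]
ft_force: [0.4, -0.7, -3.0]
grip_width: 0.0105
```

```bash
python3 - <<'E'
from plan import *
from h import *
p,R,o=state();print(wt(p),(TR.T@R).round(4))
s=snap("scene",2);t=snap("top",2)
crop(s,160,170,200,150,4,"s2");crop(t,210,150,160,120,5,"t2")
E
```

```text
[ 27.2229906   -1.63278029 110.2708753 ] [[ 1.0e+00 -2.8e-03 -1.1e-03]
 [-2.8e-03 -1.0e+00 -8.0e-04]
 [-1.1e-03  8.0e-04 -1.0e+00]]
```

View pics/s2.png

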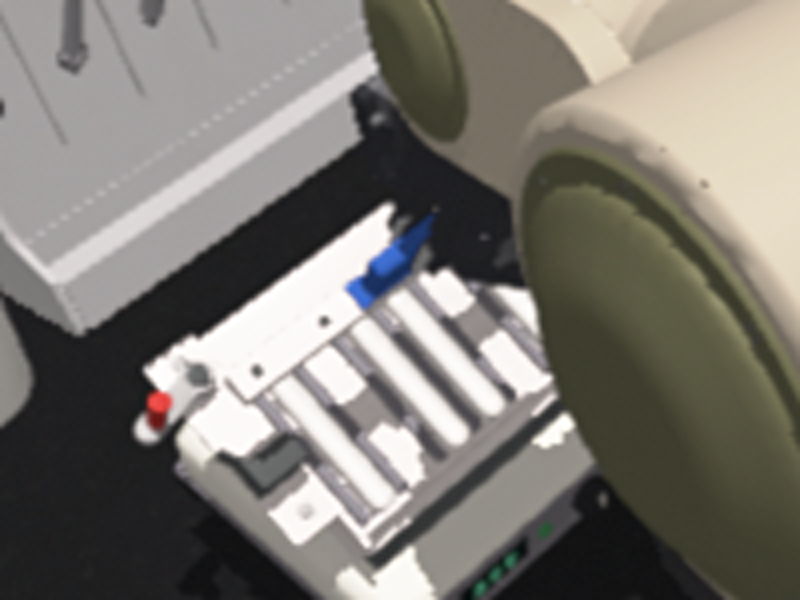

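View pics/t2.png

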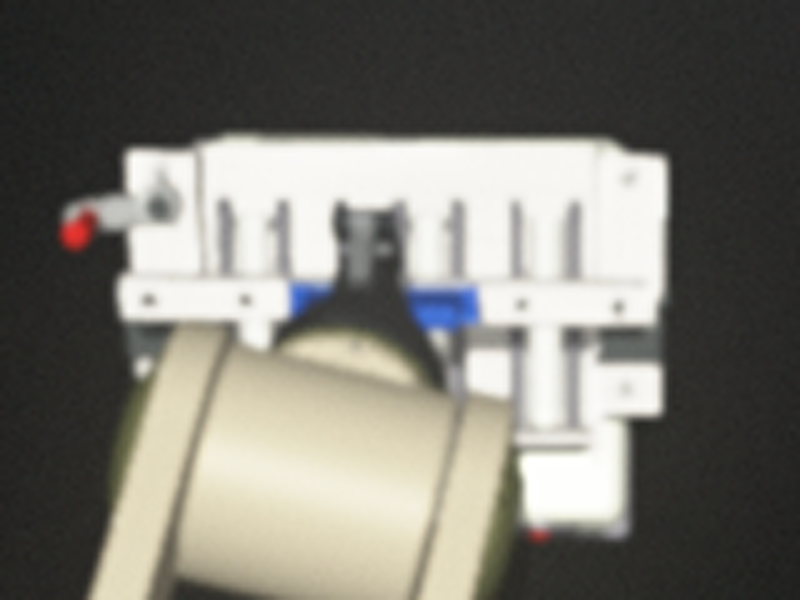

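```bash
python3 - <<'E'
from plan import *
from h import *
t=load("top",2);s=load("scene",2)
def onT(c,uv,z):
    r=c.ray(uv)@TR;C=(c.C-TO)@TR;return (C+r*((z/1000-C[2])/r[:,2])[:,None])*1000
H=np.array([[148,300],[245,300],[521,304],[618,306]])/5+[209.6,149.6]
X=onT(t,H,95);print(X,X.mean(0),np.degrees(np.arctan2(X[3]-X[0],1)))
Hs=np.array([[257,371],[323,321]])/4+[159.6,169.6]
print(onT(s,Hs,95))
for i in(0,1):
    x,e=tri(t,[H[i]],s,[Hs[i]]);print(wt(x),e)
E
```

```text
[[  26.33067309  105.47607597   95.        ]
 [  26.84361859   62.07741647   95.        ]
 [  26.49549456  -61.16719323   95.        ]
 [  26.11141278 -104.46573268   95.        ]] [26.44529976  0.48014163 95.        ] [-12.3669873  -89.72708939   0.        ]
[[ 26.32894482 103.83414124  95.        ]
 [ 26.50940717  60.88585722  95.        ]]
[ 26.38218542 104.78502204  96.82742759] 0.0010831207614167481
[26.6982585  61.60461765 95.9972503 ] 0.0010255466191836664
```

The bar is held parallel to the tray (holes at t2 ~(148,300) and (618,306)), its middle near tray x=26, y=0. Lowering.

Request:
{"api": "jog_arm", "payload": {"dr": [[0,0,0],[0,0,0],[0,0,0],[0,0,0],[0,0,0],[0,0,0],[0,0,0],[0,0,0],[0,0,0],[0,0,0]], "slide": [[0,0,0.01],[0,0,0.01],[0,0,0.01],[0,0,0.01],[0,0,0.007],[0,0,0.004],[0,0,0.002],[0,0,0.001],[0,0,0],[0,0,0]], "gripper": [-1,-1,-1,-1,-1,-1,-1,-1,-1,-1]}}

```text
time_s: 7.3
position: [0.5927, 0.0285, 0.1716]
tool_rot: [[0.906, -0.006, 0.424], [-0.006, -1.0, -0.001], [0.424, -0.002, -0.906]]
ft_force: [0.9, 0.3, -3.0]
grip_width: 0.0105
```

```bash
cat > st.py <<'E'
from plan import *
p,R,o=state();print("t",round(o["time_s"],2),"tray",wt(p).round(2),"F tray",(TR.T@o["ft_force"]).round(2),"M",(TR.T@o["wrist_torque"]).round(2),"w",o["grip_width"],"\n",(TR.T@R).round(4))
E
python3 st.py
```

```text
t 7.3 tray [27.66 -1.67 56.35] F tray [-0.43  0.27 -3.09] M [ 0.02  0.4  -0.02] w 0.010468948635283906 
 [[ 1.     -0.0026  0.0013]
 [-0.0026 -1.     -0.001 ]
 [ 0.0013  0.001  -1.    ]]
```

Request:
{"api": "jog_arm", "payload": {"dr": [[0,0,0],[0,0,0],[0,0,0],[0,0,0],[0,0,0],[0,0,0],[0,0,0],[0,0,0],[0,0,0],[0,0,0]], "slide": [[0,0,0.001],[0,0,0.001],[0,0,0.001],[0,0,0.001],[0,0,0.0],[0,0,0.0],[0,0,0.0],[0,0,0],[0,0,0],[0,0,0]], "gripper": [-1,-1,-1,-1,-1,-1,-1,-1,-1,-1]}}

```text
time_s: 8.3
position: [0.5943, 0.0285, 0.1676]
tool_rot: [[0.906, -0.006, 0.423], [-0.006, -1.0, -0.001], [0.423, -0.002, -0.906]]
ft_force: [-0.1, -0.5, -2.4]
grip_width: 0.0108
```

```bash
python3 st.py
```

```text
t 8.3 tray [27.5  -1.69 52.07] F tray [-1.15 -0.46 -2.16] M [ 0.03  0.38 -0.05] w 0.010777864497011694 
 [[ 1.0e+00 -2.7e-03  7.0e-04]
 [-2.7e-03 -1.0e+00 -9.0e-04]
 [ 7.0e-04  9.0e-04 -1.0e+00]]
```

Request:
{"api": "jog_arm", "payload": {"dr": [[0,0,0],[0,0,0],[0,0,0],[0,0,0],[0,0,0],[0,0,0],[0,0,0],[0,0,0],[0,0,0],[0,0,0]], "slide": [[0,0,0.0005],[0,0,0.0005],[0,0,0.0005],[0,0,0.0],[0,0,0.0],[0,0,0.0],[0,0,0.0],[0,0,0],[0,0,0],[0,0,0]], "gripper": [-1,-1,-1,-1,-1,-1,-1,-1,-1,-1]}}

```text
time_s: 9.3
position: [0.5949, 0.0285, 0.1662]
tool_rot: [[0.906, -0.006, 0.423], [-0.006, -1.0, -0.001], [0.423, -0.002, -0.906]]
ft_force: [-0.8, 0.2, -2.5]
grip_width: 0.0109
```

```bash
python3 st.py
```

```text
t 9.3 tray [27.47 -1.67 50.53] F tray [-1.78  0.24 -1.91] M [-0.    0.38 -0.03] w 0.010851533204229288 
 [[ 1.0e+00 -2.6e-03  6.0e-04]
 [-2.6e-03 -1.0e+00 -9.0e-04]
 [ 6.0e-04  9.0e-04 -1.0e+00]]
```

Request:
{"api": "jog_arm", "payload": {"dr": [[0,0,0],[0,0,0],[0,0,0],[0,0,0],[0,0,0],[0,0,0],[0,0,0],[0,0,0],[0,0,0],[0,0,0]], "slide": [[0,0,0.0005],[0,0,0.0005],[0,0,0.0005],[0,0,0.0005],[0,0,0.0],[0,0,0.0],[0,0,0.0],[0,0,0],[0,0,0],[0,0,0]], "gripper": [-1,-1,-1,-1,-1,-1,-1,-1,-1,-1]}}

```text
time_s: 10.3
position: [0.5954, 0.0285, 0.1655]
tool_rot: [[0.906, -0.006, 0.424], [-0.006, -1.0, -0.001], [0.424, -0.001, -0.906]]
ft_force: [-9.8, -0.7, 8.9]
grip_width: 0.0108
```

```bash
python3 st.py; python3 - <<'E'
from h import *
s=snap("scene",3);t=snap("top",3)
crop(s,185,210,120,100,6,"s3");crop(t,210,160,160,80,5,"t3")
E
```

```text
t 10.3 tray [27.56 -1.68 49.69] F tray [-5.1  -0.68 12.19] M [-0.12  1.14  0.01] w 0.010774115309374272 
 [[ 1.     -0.0023  0.0013]
 [-0.0023 -1.     -0.0011]
 [ 0.0013  0.0011 -1.    ]]
```

View pics/s3.png

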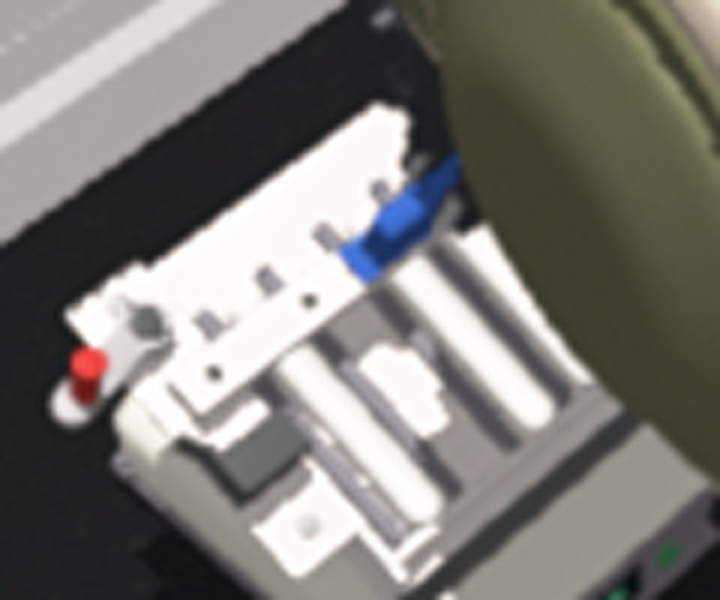

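View pics/t3.png

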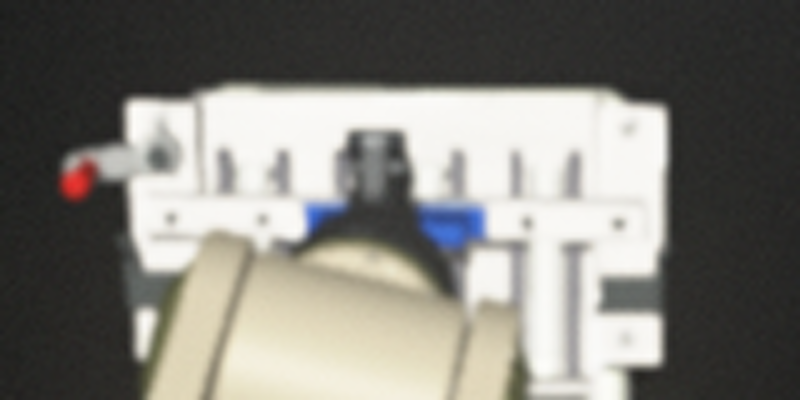

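Request:
{"api": "jog_arm", "payload": {"dr": [[0,0,0],[0,0,0],[0,0,0],[0,0,0],[0,0,0],[0,0,0],[0,0,0],[0,0,0],[0,0,0],[0,0,0]], "slide": [[0,0,-0.0005],[-0.001,0,0.0],[-0.002,0,0],[-0.003,0,0.0],[-0.003,0,0.0],[-0.003,0,0.0],[-0.002,0,0.0],[-0.001,0,0],[0,0,0],[0,0,0]], "gripper": [-1,-1,-1,-1,-1,-1,-1,-1,-1,-1]}}

```text
time_s: 11.4
position: [0.583, 0.0284, 0.1597]
tool_rot: [[0.904, -0.006, 0.427], [-0.006, -1.0, -0.002], [0.427, -0.001, -0.904]]
ft_force: [-1.0, -0.6, 6.2]
grip_width: 0.0107
```

```bash
python3 st.py
```

```text
t 11.4 tray [13.95 -1.87 49.7 ] F tray [ 1.76 -0.55  6.05] M [ 0.06 -0.15 -0.03] w 0.010740769359399388 
 [[ 1.     -0.0027  0.0045]
 [-0.0027 -1.     -0.0015]
 [ 0.0045  0.0015 -1.    ]]
```

Request:
{"api": "jog_arm", "payload": {"dr": [[0,0,0],[0,0,0],[0,0,0],[0,0,0],[0,0,0],[0,0,0],[0,0,0],[0,0,0],[0,0,0],[0,0,0]], "slide": [[-0.001,0,0],[-0.002,0,0.0],[-0.002,0,0],[-0.002,0,0.0],[-0.001,0,0.0],[-0.001,0,0.0],[-0.001,0,0.0],[0,0,0],[0,0,0],[0,0,0]], "gripper": [-1,-1,-1,-1,-1,-1,-1,-1,-1,-1]}}

```text
time_s: 12.4
position: [0.5741, 0.0284, 0.1556]
tool_rot: [[0.904, -0.006, 0.427], [-0.006, -1.0, -0.002], [0.427, -0.001, -0.904]]
ft_force: [-0.6, 0.7, 7.1]
grip_width: 0.011
```

```bash
python3 st.py
```

```text
t 12.4 tray [ 4.13 -1.86 49.71] F tray [2.46 0.68 6.66] M [-0.   -0.17 -0.01] w 0.011017487894538358 
 [[ 1.     -0.0026  0.0049]
 [-0.0026 -1.     -0.0016]
 [ 0.0049  0.0016 -1.    ]]
```

Request:
{"api": "jog_arm", "payload": {"dr": [[0,0,0],[0,0,0],[0,0,0],[0,0,0],[0,0,0],[0,0,0],[0,0,0],[0,0,0],[0,0,0],[0,0,0]], "slide": [[-0.001,0,0],[-0.001,0,0.0],[-0.001,0,0],[-0.0005,0,0.0],[-0.0005,0,0.0],[0,0,0.0],[0,0,0.0],[0,0,0],[0,0,0],[0,0,0]], "gripper": [-1,-1,-1,-1,-1,-1,-1,-1,-1,-1]}}

```text
time_s: 13.4
position: [0.571, 0.0284, 0.1542]
tool_rot: [[0.904, -0.006, 0.428], [-0.006, -1.0, -0.002], [0.428, -0.001, -0.904]]
ft_force: [1.3, 0.3, 5.7]
grip_width: 0.0107
```

```bash
python3 st.py
```

```text
t 13.4 tray [ 0.7  -1.85 49.74] F tray [3.61 0.31 4.57] M [ 0.21 -0.54  0.21] w 0.01068298431847886 
 [[ 1.     -0.0022  0.0062]
 [-0.0022 -1.     -0.0018]
 [ 0.0062  0.0018 -1.    ]]
```

Request:
{"api": "jog_arm", "payload": {"dr": [[0,0,0],[0,0,0],[0,0,0],[0,0,0],[0,0,0],[0,0,0],[0,0,0],[0,0,0],[0,0,0],[0,0,0]], "slide": [[-0.0005,0,0],[-0.0005,0,0.0],[-0.0005,0,0],[0,0,0.0],[0,0,0.0],[0,0,0.0],[0,0,0.0],[0,0,0],[0,0,0],[0,0,0]], "gripper": [-1,-1,-1,-1,-1,-1,-1,-1,-1,-1]}}

```text
time_s: 14.4
position: [0.5709, 0.0284, 0.1541]
tool_rot: [[0.902, -0.006, 0.431], [-0.006, -1.0, -0.002], [0.431, -0.001, -0.902]]
ft_force: [8.7, 2.4, 4.2]
grip_width: 0.0105
```

```bash
python3 st.py
```

```text
t 14.4 tray [ 0.54 -1.87 49.77] F tray [9.63 2.44 0.16] M [ 0.41 -1.45  0.23] w 0.010547998387727197 
 [[ 1.     -0.0024  0.0093]
 [-0.0024 -1.     -0.002 ]
 [ 0.0093  0.002  -1.    ]]
```

Request:
{"api": "jog_arm", "payload": {"dr": [[0,0,0],[0,0,0],[0,0,0],[0,0,0],[0,0,0],[0,0,0],[0,0,0],[0,0,0],[0,0,0],[0,0,0]], "slide": [[0,0,0.0005],[-0.0005,0,0.0005],[-0.0005,0,0],[-0.0005,0,0.0],[-0.0005,0,0.0],[0,0,0.0],[0,0,0.0],[0,0,0],[0,0,0],[0,0,0]], "gripper": [-1,-1,-1,-1,-1,-1,-1,-1,-1,-1]}}

```text
time_s: 15.4
position: [0.5708, 0.0284, 0.1541]
tool_rot: [[0.9, -0.006, 0.435], [-0.006, -1.0, -0.002], [0.435, -0.0, -0.9]]
ft_force: [8.5, 3.6, 11.0]
grip_width: 0.0108
```

```bash
python3 st.py; python3 - <<'E'
from h import *
s=snap("scene",4);t=snap("top",4)
crop(s,185,210,120,100,6,"s4");crop(t,210,160,160,80,5,"t4")
E
```

```text
t 15.4 tray [ 0.44 -1.9  49.78] F tray [12.36  3.6   6.35] M [ 0.77 -1.95  0.2 ] w 0.010760659377016103 
 [[ 0.9999 -0.0024  0.0141]
 [-0.0024 -1.     -0.0024]
 [ 0.0141  0.0024 -0.9999]]
```

View pics/s4.png

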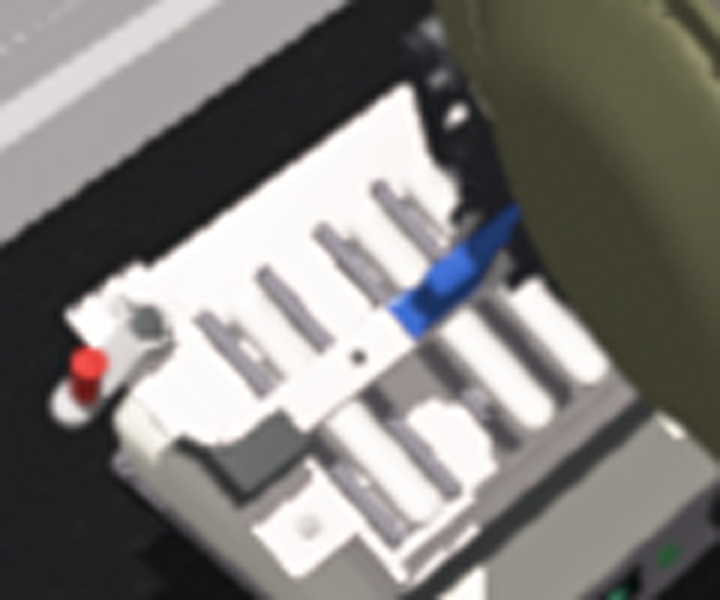

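View pics/t4.png

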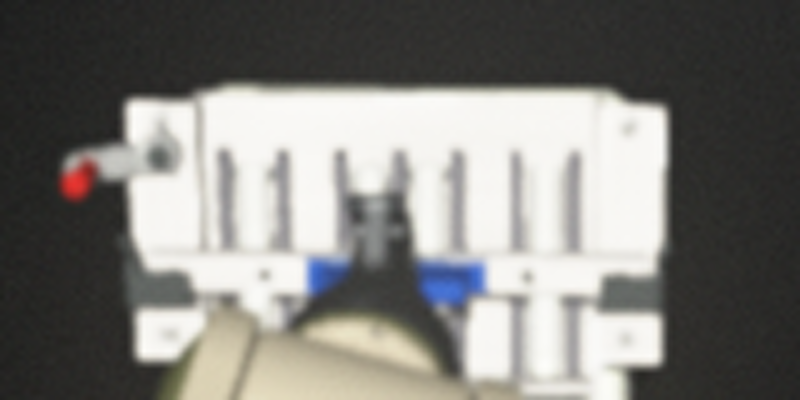

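```bash
python3 - <<'E'
from plan import *
from h import *
t=load("top",4)
def onT(c,uv,z):
    r=c.ray(uv)@TR;C=(c.C-TO)@TR;return (C+r*((z/1000-C[2])/r[:,2])[:,None])*1000
print(onT(t,np.array([[264,275],[528,277]])/5+[209.6,159.6],36))
E
```

```text
[[ -0.23614364  62.19464301  36.        ]
 [  0.30739783 -62.28979393  36.        ]]
```

Both ends lie under the hooks (t4: hooks at (160,290) and (632,290), bar at row ~275); the measured bar middle is x≈0, y≈0. Releasing and retreating.

Request:
{"api": "jog_arm", "payload": {"dr": [[0,0,0],[0,0,0],[0,0,0],[0,0,0],[0,0,0],[0,0,0],[0,0,0],[0,0,0],[0,0,0],[0,0,0]], "slide": [[0.0005,0,-0.0005],[0.0005,0,0],[0,0,0],[0,0,0.0],[0,0,0.0],[0,0,-0.005],[0,0,-0.02],[0,0,-0.03],[0,0,-0.03],[0,0,-0.02]], "gripper": [-1,-1,-0.3,-0.3,-0.3,-0.3,-0.3,-0.3,-0.3,-0.3]}}

```text
time_s: 16.5
position: [0.5221, 0.0288, 0.2482]
tool_rot: [[0.905, -0.006, 0.425], [-0.006, -1.0, -0.001], [0.425, -0.001, -0.905]]
ft_force: [0.1, -1.1, -0.1]
grip_width: 0.0298
```

```bash
python3 st.py; python3 - <<'E'
from h import *
s=snap("scene",5);t=snap("top",5)
crop(s,185,210,120,100,6,"s5");crop(t,210,160,160,80,5,"t5")
E
```

```text
t 16.5 tray [ -3.88  -1.49 155.61] F tray [ 0.11 -1.07 -0.11] M [-0.04  0.25 -0.06] w 0.02980392555902791 
 [[ 1.     -0.0025  0.0023]
 [-0.0025 -1.     -0.0013]
 [ 0.0023  0.0013 -1.    ]]
```

View pics/s5.png

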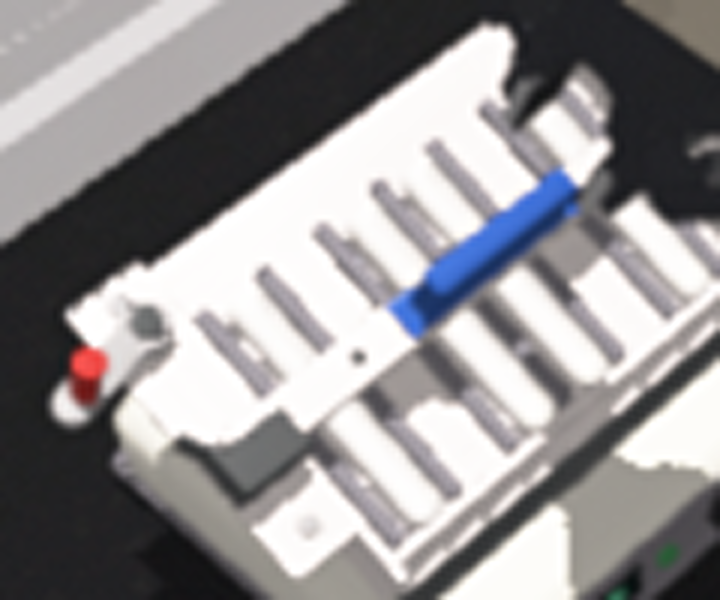

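View pics/t5.png

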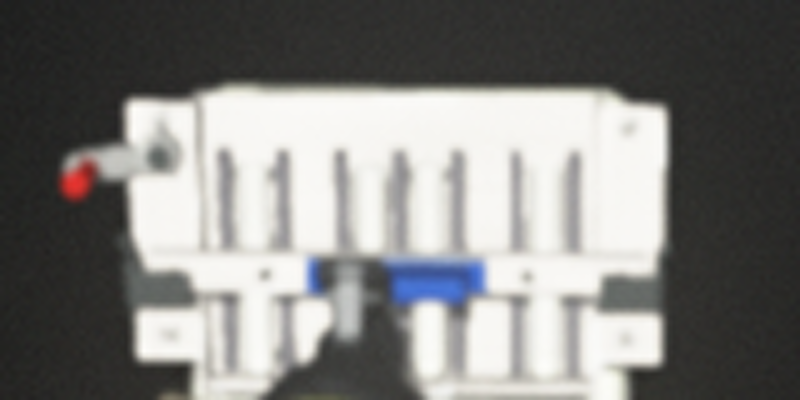

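The bar stayed home after release (t5), tubes in their grooves. Now the latch.

```bash
python3 - <<'E'
from plan import *
th=.208
Rl=lambda th:TR@Ro.from_euler('z',th).as_matrix()@DN
plan(tw([56-33*np.sin(th),110+33*np.cos(th),110]),Rl(th),9)
E
```

```text
dr [[0.0, -0.001, -0.023], [0.001, 0.0, -0.024], [0.0, -0.001, -0.023], [0.0, 0.0, -0.023], [0.0, -0.001, -0.024], [0.001, 0.0, -0.023], [0.0, -0.001, -0.024], [0.0, -0.001, -0.023], [0.0, 0.0, -0.023]]
slide [[0.006, -0.016, 0.005], [0.006, -0.016, 0.005], [0.006, -0.016, 0.005], [0.007, -0.015, 0.005], [0.007, -0.016, 0.006], [0.008, -0.015, 0.005], [0.008, -0.015, 0.005], [0.008, -0.015, 0.005], [0.009, -0.014, 0.005]]
end err mm [ 0.1843841  -0.22953368  0.16760631] maxturn 0.024020824298928628 maxstep 0.018466185312619388
```

Request:
{"api": "jog_arm", "payload": {"dr": [[0,0,-0.023],[0,0,-0.024],[0,0,-0.023],[0,0,-0.023],[0,0,-0.024],[0,0,-0.023],[0,0,-0.024],[0,0,-0.023],[0,0,-0.023],[0,0,0]], "slide": [[0.006,-0.016,0.005],[0.006,-0.016,0.005],[0.006,-0.016,0.005],[0.007,-0.015,0.005],[0.007,-0.016,0.006],[0.008,-0.015,0.005],[0.008,-0.015,0.005],[0.008,-0.015,0.005],[0.009,-0.014,0.005],[0,0,0]], "gripper": [0,0,0,0,0,0,0,0,0,0], "force": 20}}

```text
time_s: 17.6
position: [0.5907, 0.1737, 0.2255]
tool_rot: [[0.888, 0.185, 0.422], [0.204, -0.979, -0.0], [0.413, 0.086, -0.907]]
ft_force: [0.0, -0.1, 0.4]
grip_width: 0.0427
```

```bash
python3 st.py; python3 - <<'E'
from h import *
s=snap("scene",6)
crop(s,160,210,120,100,6,"s6")
E
```

```text
t 17.6 tray [ 48.17 143.52 106.07] F tray [ 0.21 -0.15  0.34] M [-0.03  0.21  0.04] w 0.042715769287675634 
 [[ 9.782e-01  2.078e-01 -8.000e-04]
 [ 2.078e-01 -9.782e-01 -1.000e-04]
 [-8.000e-04 -0.000e+00 -1.000e+00]]
```

View pics/s6.png

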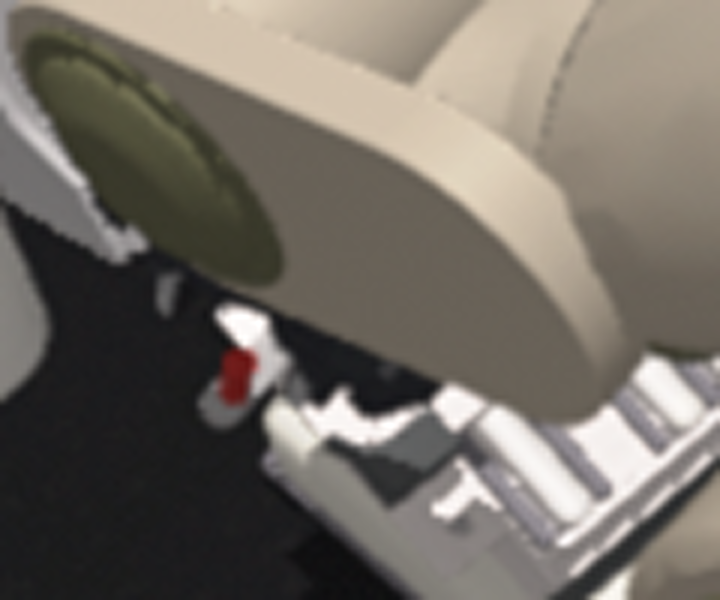

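Request:
{"api": "jog_arm", "payload": {"dr": [[0,0,0],[0,0,0],[0,0,0],[0,0,0],[0,0,0],[0,0,0],[0,0,0],[0,0,0],[0,0,0],[0,0,0]], "slide": [[0.001,0.001,0.005],[0,0,0.01],[0,0,0.01],[0,0,0.01],[0,0,0.01],[0,0,0.005],[0,0,0.003],[0,0,0],[0,0,0],[0,0,0]], "gripper": [0,0,0,0,0,0,0,0,0,0]}}

```text
time_s: 18.65
position: [0.6138, 0.1715, 0.1798]
tool_rot: [[0.887, 0.183, 0.424], [0.202, -0.979, -0.001], [0.415, 0.087, -0.906]]
ft_force: [-0.1, 0.0, 0.1]
grip_width: 0.0428
```

```bash
python3 st.py; python3 - <<'E'
from h import *
s=snap("scene",7);t=snap("top",7)
crop(s,160,210,120,100,6,"s7");crop(t,200,160,120,80,6,"t7")
E
```

```text
t 18.65 tray [ 49.8  141.33  54.84] F tray [-0.01  0.01  0.13] M [-0.01  0.22  0.02] w 0.042791859643153955 
 [[ 9.786e-01  2.059e-01  1.500e-03]
 [ 2.059e-01 -9.786e-01 -8.000e-04]
 [ 1.300e-03  1.100e-03 -1.000e+00]]
```

View pics/s7.png

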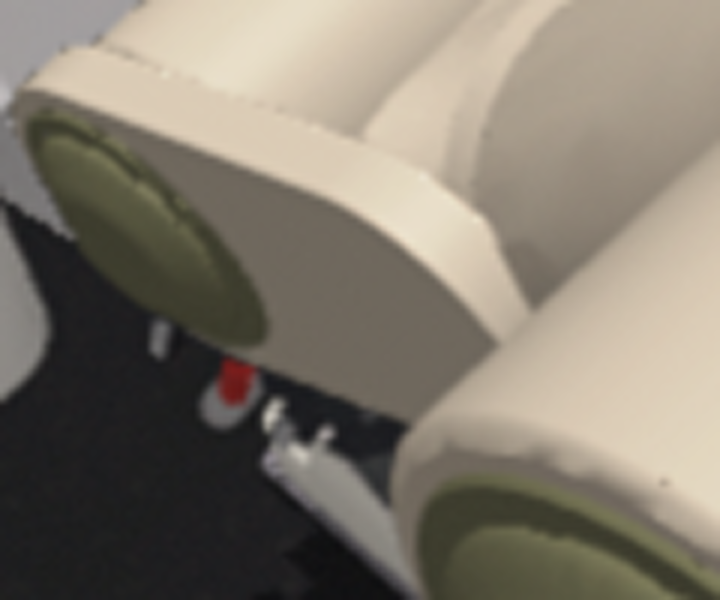

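View pics/t7.png

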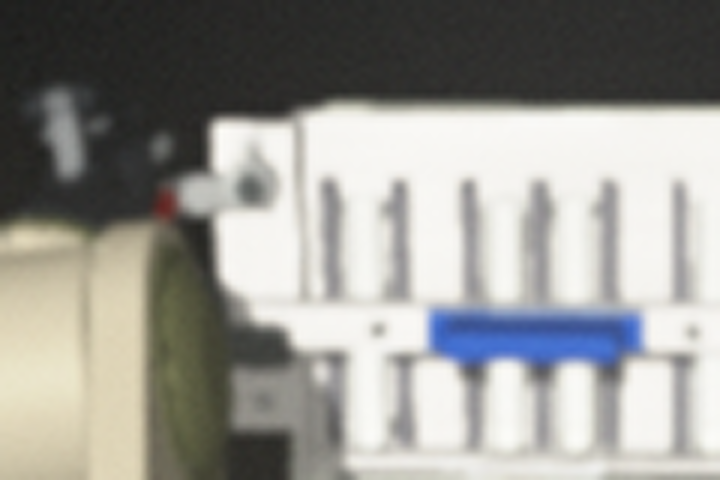

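Request:
{"api": "jog_arm", "payload": {"dr": [[0,0,0],[0,0,0],[0,0,0],[0,0,0],[0,0,0],[0,0,0],[0,0,0],[0,0,0],[0,0,0],[0,0,0]], "slide": [[0,0,0.001],[0,0,0],[0,0,0],[0,0,0],[0,0,0],[0,0,0],[0,0,0],[0,0,0],[0,0,0],[0,0,0]], "gripper": [-1,-1,-1,-1,-1,-1,-1,-1,-1,-1], "force": 20}}

```text
time_s: 19.75
position: [0.6142, 0.1714, 0.1784]
tool_rot: [[0.887, 0.183, 0.423], [0.202, -0.979, -0.001], [0.414, 0.086, -0.906]]
ft_force: [-0.2, 1.2, -0.4]
grip_width: 0.0097
```

```bash
python3 st.py; python3 - <<'E'
from plan import *
p,R,o=state();q=wt(p);D=q-[56,110,0];print("th",np.arctan2(-D[0]*-1*-1,D[1]),np.hypot(*D[:2]))
th0=np.arctan2(-D[0],D[1]);r=33;print(th0,np.hypot(D[0],D[1]))
th1=1.60
pp=p;RR=R;S=[];
N=20
pc,Rc=p.copy(),R.copy()
r0=np.hypot(D[0],D[1])
Dl=[];
for i in range(1,N+1):
    th=th0+(th1-th0)*i/N;rr=r0
    X=tw([56-rr*np.sin(th),110+rr*np.cos(th),54]);Rg=R@Ro.from_rotvec([0,0,-(th-th0)]).as_matrix()
    sl=np.round(Rc.T@(X-pc),4);dr=np.round(Ro.from_matrix(Rc.T@Rg).as_rotvec(),3)
    pc=pc+Rc@sl;Rc=Rc@Ro.from_rotvec(dr).as_matrix();print(sl.tolist(),dr.tolist())
print(wt(pc))
E
```

```text
t 19.75 tray [ 49.6  141.29  53.46] F tray [-0.31  1.22 -0.25] M [0.2  0.09 0.04] w 0.009664736964213588 
 [[ 9.786e-01  2.059e-01  8.000e-04]
 [ 2.059e-01 -9.786e-01 -8.000e-04]
 [ 6.000e-04  1.000e-03 -1.000e+00]]
th 0.20182575434299083 31.936641055563996
0.20182575434299083 31.936641055563996
[-0.0022, 0.0001, -0.0005] [0.0, -0.0, -0.07]
[-0.0023, 0.0, -0.0] [0.0, -0.0, -0.07]
[-0.0022, 0.0001, -0.0] [0.0, -0.0, -0.07]
[-0.0022, 0.0001, -0.0] [-0.0, -0.0, -0.07]
[-0.0023, 0.0, -0.0] [0.0, -0.0, -0.07]
[-0.0022, 0.0001, -0.0] [0.0, 0.0, -0.069]
[-0.0022, 0.0001, -0.0] [-0.0, 0.0, -0.07]
[-0.0022, 0.0, -0.0] [-0.0, -0.0, -0.07]
[-0.0023, 0.0001, -0.0] [-0.0, 0.0, -0.07]
[-0.0022, 0.0001, -0.0] [-0.0, -0.0, -0.07]
[-0.0022, 0.0, -0.0] [-0.0, -0.0, -0.07]
[-0.0023, 0.0001, -0.0] [-0.0, -0.0, -0.07]
[-0.0022, 0.0001, -0.0] [-0.0, -0.0, -0.07]
[-0.0022, 0.0, -0.0] [-0.0, -0.0, -0.07]
[-0.0023, 0.0001, -0.0] [0.0, -0.0, -0.07]
[-0.0022, 0.0001, -0.0] [-0.0, -0.0, -0.07]
[-0.0022, 0.0, -0.0] [0.0, -0.0, -0.069]
[-0.0023, 0.0001, -0.0] [-0.0, -0.0, -0.07]
[-0.0022, 0.0001, -0.0] [0.0, -0.0, -0.07]
[-0.0022, 0.0, -0.0] [-0.0, -0.0, -0.07]
[ 24.05852428 109.07725328  53.96664023]
```

Request:
{"api": "jog_arm", "payload": {"dr": [[0,0,-0.07],[0,0,-0.07],[0,0,-0.07],[0,0,-0.07],[0,0,-0.07],[0,0,-0.07],[0,0,-0.07],[0,0,-0.07],[0,0,0],[0,0,0]], "slide": [[-0.0023,0.0001,0],[-0.0023,0.0001,0],[-0.0023,0.0001,0],[-0.0023,0.0001,0],[-0.0023,0.0001,0],[-0.0023,0.0001,0],[-0.0023,0.0001,0],[-0.0023,0.0001,0],[0,0,0],[0,0,0]], "gripper": [-1,-1,-1,-1,-1,-1,-1,-1,-1,-1]}}

```text
time_s: 20.75
position: [0.5996, 0.1627, 0.1716]
tool_rot: [[0.656, 0.625, 0.423], [0.69, -0.723, -0.001], [0.305, 0.293, -0.906]]
ft_force: [-1.0, 0.8, 0.7]
grip_width: 0.0089
```

```bash
python3 st.py; python3 - <<'E'
from plan import *
p,R,o=state();D=wt(p)-[56,110,0];print(np.arctan2(-D[0],D[1]),np.hypot(D[0],D[1]))
E
```

```text
t 20.75 tray [ 33.52 132.57  53.46] F tray [-0.67  0.77  1.04] M [0.03 0.27 0.04] w 0.00888709680951007 
 [[ 7.210e-01  6.929e-01  5.000e-04]
 [ 6.929e-01 -7.210e-01 -1.000e-03]
 [-4.000e-04  1.100e-03 -1.000e+00]]
0.7834500926830247 31.853148971220143
```

Request:
{"api": "jog_arm", "payload": {"dr": [[0,0,-0.07],[0,0,-0.07],[0,0,-0.07],[0,0,-0.07],[0,0,-0.07],[0,0,-0.07],[0,0,-0.07],[0,0,-0.07],[0,0,-0.07],[0,0,-0.07]], "slide": [[-0.0023,0.0001,0],[-0.0023,0.0001,0],[-0.0023,0.0001,0],[-0.0023,0.0001,0],[-0.0023,0.0001,0],[-0.0023,0.0001,0],[-0.0023,0.0001,0],[-0.0023,0.0001,0],[-0.0023,0.0001,0],[-0.0023,0.0001,0]], "gripper": [-1,-1,-1,-1,-1,-1,-1,-1,-1,-1]}}

```text
time_s: 21.75
position: [0.5909, 0.1426, 0.1675]
tool_rot: [[0.096, 0.901, 0.423], [0.994, -0.106, -0.001], [0.044, 0.421, -0.906]]
ft_force: [0.9, 1.5, 0.4]
grip_width: 0.0092
```

```bash
python3 st.py; python3 - <<'E'
from plan import *
p,R,o=state();D=wt(p)-[56,110,0];print(np.arctan2(-D[0],D[1]),np.hypot(D[0],D[1]))
E
```

```text
t 21.75 tray [ 23.95 112.43  53.46] F tray [ 0.95  1.49 -0.  ] M [ 0.33  0.07 -0.01] w 0.009215967221715426 
 [[ 1.021e-01  9.948e-01  9.000e-04]
 [ 9.948e-01 -1.021e-01 -5.000e-04]
 [-4.000e-04  9.000e-04 -1.000e+00]]
1.4949915961381273 32.139410743418736
```

Request:
{"api": "jog_arm", "payload": {"dr": [[0,0,-0.04],[0,0,-0.03],[0,0,-0.02],[0,0,0],[0,0,0],[0,0,0],[0,0,0],[0,0,0],[0,0,0],[0,0,0]], "slide": [[-0.0013,0,0],[-0.001,0,0],[-0.001,0,0],[-0.0005,0,0],[-0.0005,0,0],[0,0,0],[0,0,0],[0,0,0],[0,0,0],[0,0,0]], "gripper": [-1,-1,-1,-1,-1,-1,-1,-1,-1,-1]}}

```text
time_s: 22.75
position: [0.5907, 0.1391, 0.1675]
tool_rot: [[0.016, 0.906, 0.424], [1.0, -0.018, 0.001], [0.008, 0.424, -0.906]]
ft_force: [1.3, 8.7, 0.3]
grip_width: 0.0093
```

```bash
python3 st.py; python3 - <<'E'
from plan import *
p,R,o=state();D=wt(p)-[56,110,0];print(np.arctan2(-D[0],D[1]),np.hypot(D[0],D[1]))
E
```

```text
t 22.75 tray [ 23.78 108.89  53.49] F tray [ 1.29  8.71 -0.28] M [1.21 0.05 0.05] w 0.009326635639355286 
 [[ 1.490e-02  9.999e-01  1.300e-03]
 [ 9.999e-01 -1.490e-02  6.000e-04]
 [ 7.000e-04  1.300e-03 -1.000e+00]]
1.6051541540912344 32.235740429396984
```

Request:
{"api": "jog_arm", "payload": {"dr": [[0,0,0],[0,0,0],[0,0,0],[0,0,0],[0,0,0],[0,0,0],[0,0,0],[0,0,0],[0,0,0],[0,0,0]], "slide": [[-0.0005,0,0],[-0.0005,0,0],[-0.0005,0,0],[0,0,0],[0,0,0],[0,0,0],[0,0,0],[0,0,0],[0,0,0],[0,0,0]], "gripper": [-1,-1,-1,-1,-1,-1,-1,-1,-1,-1]}}

```text
time_s: 23.75
position: [0.5907, 0.1388, 0.1675]
tool_rot: [[0.016, 0.905, 0.424], [1.0, -0.019, 0.003], [0.01, 0.424, -0.906]]
ft_force: [2.5, 15.1, -1.0]
grip_width: 0.0088
```

```bash
python3 st.py; python3 - <<'E'
from h import *
s=snap("scene",8);t=snap("top",8)
crop(s,160,210,120,100,6,"s8");crop(t,200,160,120,80,6,"t8")
E
```

```text
t 23.75 tray [ 23.77 108.54  53.53] F tray [ 1.8  15.09 -1.96] M [ 2.38 -0.1   0.05] w 0.008778923079719976 
 [[ 0.0152  0.9999  0.0017]
 [ 0.9999 -0.0152  0.0025]
 [ 0.0026  0.0017 -1.    ]]
```

View pics/t8.png

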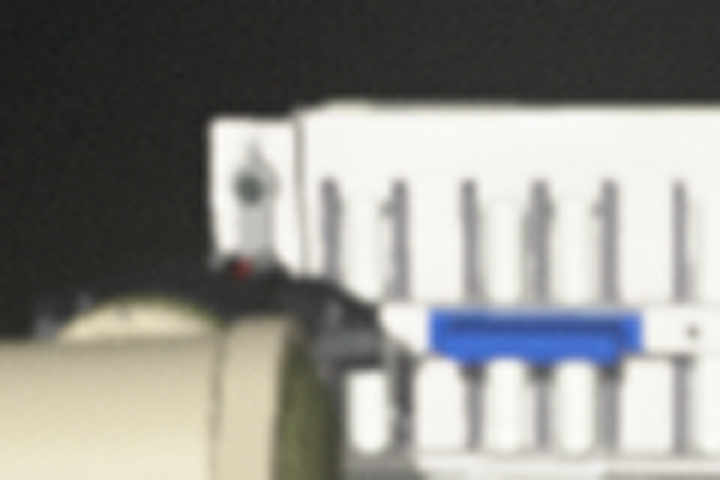

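Request:
{"api": "jog_arm", "payload": {"dr": [[0,0,0],[0,0,0],[0,0,0],[0,0,0],[0,0,0],[0,0,0],[0,0,0],[0,0,0],[0,0,0],[0,0,0]], "slide": [[0.0005,0,0],[0.0005,0,0],[0,0,0],[0,0,0],[0,0,0],[0,0,0],[0,0,-0.01],[0,0,-0.03],[0,0,-0.04],[0,0,-0.04]], "gripper": [-1,-1,-0.2,-0.2,-0.2,-0.2,-0.2,-0.2,-0.2,-0.2]}}

```text
time_s: 24.85
position: [0.5387, 0.1377, 0.2777]
tool_rot: [[0.016, 0.906, 0.423], [1.0, -0.017, -0.001], [0.006, 0.423, -0.906]]
ft_force: [-0.4, -0.7, 0.6]
grip_width: 0.0342
```

```bash
python3 st.py; python3 - <<'E'
from plan import *
p,R,o=state()
plan(p+np.array([-.12,-.13,.06]),R,8)
E
```

```text
t 24.85 tray [ 23.25 107.45 175.38] F tray [-0.14 -0.69  0.75] M [ 0.05  0.19 -0.03] w 0.034198745106195146 
 [[ 1.370e-02  9.999e-01  4.000e-04]
 [ 9.999e-01 -1.370e-02 -1.000e-03]
 [-1.000e-03  4.000e-04 -1.000e+00]]
dr [[0.0, 0.0, 0.0], [0.0, 0.0, 0.0], [0.0, 0.0, 0.0], [0.0, 0.0, 0.0], [0.0, 0.0, 0.0], [0.0, 0.0, 0.0], [0.0, 0.0, 0.0], [0.0, 0.0, 0.0]]
slide [[-0.016, -0.01, -0.013], [-0.017, -0.01, -0.013], [-0.016, -0.01, -0.013], [-0.017, -0.011, -0.013], [-0.016, -0.01, -0.014], [-0.017, -0.01, -0.013], [-0.016, -0.01, -0.013], [-0.017, -0.01, -0.013]]
end err mm [ 0.08798102 -0.48240673  0.04539315] maxturn 0.0 maxstep 0.02406241883103193
```

Request:
{"api": "jog_arm", "payload": {"dr": [[0,0,0],[0,0,0],[0,0,0],[0,0,0],[0,0,0],[0,0,0],[0,0,0],[0,0,0],[0,0,0],[0,0,0]], "slide": [[-0.01,-0.01,-0.013],[-0.02,-0.01,-0.013],[-0.02,-0.01,-0.013],[-0.02,-0.01,-0.013],[-0.02,-0.01,-0.013],[-0.02,-0.01,-0.013],[-0.02,-0.01,-0.013],[-0.01,-0.01,-0.013],[0,0,0],[0,0,0]], "gripper": [0,0,0,0,0,0,0,0,0,0]}}

```text
time_s: 25.85
position: [0.4209, -0.0007, 0.336]
tool_rot: [[0.017, 0.905, 0.424], [1.0, -0.018, -0.002], [0.006, 0.424, -0.906]]
ft_force: [-0.1, 0.2, -0.0]
grip_width: 0.0426
```

```bash
python3 st.py; python3 - <<'E'
from h import *
s=snap("scene",9);t=snap("top",9)
crop(s,180,190,150,120,5,"s9");crop(t,210,160,160,120,5,"t9")
cv2.imwrite("pics/topfull9.png",t.im);cv2.imwrite("pics/scfull9.png",s.im)
E
```

```text
t 25.85 tray [-58.36 -31.23 277.95] F tray [-0.06  0.23 -0.  ] M [ 0.01  0.17 -0.02] w 0.04261096096896089 
 [[ 0.0142  0.9999  0.0018]
 [ 0.9999 -0.0142 -0.0015]
 [-0.0015  0.0018 -1.    ]]
```

View pics/s9.png

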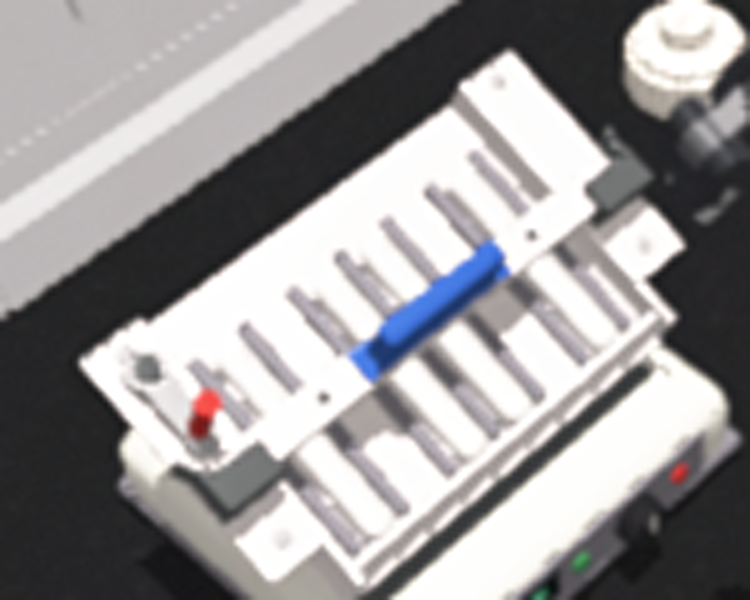

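View pics/t9.png

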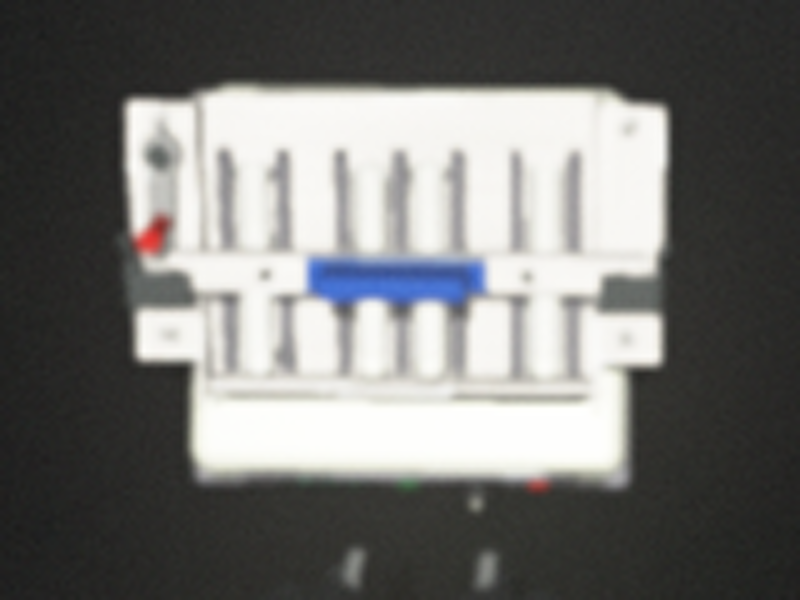

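View pics/topfull9.png

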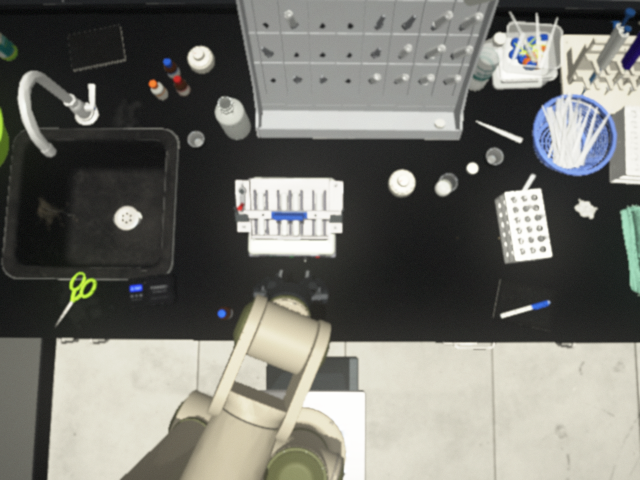

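```bash
python3 - <<'E'
from plan import *
from h import *
t=load("top",9);s=load("scene",9)
x,e=tri(t,[np.array([148,242])/5+[209.6,159.6]],s,[np.array([208,402])/5+[179.6,189.6]]);q=wt(x);print(q,e,"th",np.arctan2(56-q[0],q[1]-110))
t0=load("top",0)
for nm,(x0,y0,w,h) in dict(timer=(385,165,35,35),jar=(430,165,35,35),bottle=(212,303,26,20)).items():
    a=t0.im[y0:y0+h,x0:x0+w].astype(np.float32).mean(2);b=t.im[y0:y0+h,x0:x0+w].astype(np.float32).mean(2)
    print(nm,np.abs(a-b).max(),cv2.phaseCorrelate(a,b)[0])
def onT(c,uv,z):
    r=c.ray(uv)@TR;C=(c.C-TO)@TR;return (C+r*((z/1000-C[2])/r[:,2])[:,None])*1000
print(onT(t,np.array([[264,275],[528,277]])/5+[209.6,159.6],36))
E
```

```text
[ 22.66339078 110.08562991  67.53829412] 0.0011104292191385203 th 1.5682276874510857
timer 7.0 (0.07544067482184857, -0.03169270159071402)
jar 7.333336 (0.03088229737274517, 0.08173592464474311)
bottle 22.0 (0.4514010244972706, 0.01171747738444573)
[[ -0.23614364  62.19464301  36.        ]
 [  0.30739783 -62.28979393  36.        ]]
```

```bash
python3 - <<'E'
from h import *
for n,(x0,y0,w,h) in(("top",(210,300,30,26)),("scene",(275,375,30,40))):
    for i in(0,9):
        im=load(n,i).im[y0:y0+h,x0:x0+w].astype(int);m=(im[...,0]-im[...,2])>50
        ys,xs=np.nonzero(m);print(n,i,m.sum(),xs.mean() if m.any() else None,ys.mean() if m.any() else None)
t0=load("top",0);t=load("top",9)
cv2.imwrite("pics/bot.png",np.hstack([cv2.resize(c.im[295:330,205:245],None,fx=8,fy=8) for c in(t0,t)]))
E
```

```text
top 0 67 11.208955223880597 13.134328358208956
top 9 65 11.2 13.107692307692307
scene 0 115 14.0 14.91304347826087
scene 9 115 14.0 14.91304347826087
```

View pics/bot.png

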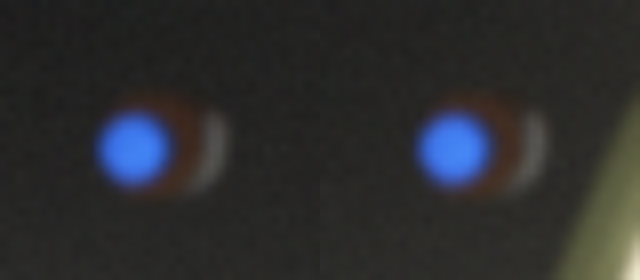

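The bottle has not moved: its blue cap sits at the same pixels, about (133,148) and (455,148) in the paired crops. Everything is in place, so I am handing in.

```bash
python3 -c "
from rig import env,observe
print(observe()['time_s']); print(env.close_job())"
```

```text
25.95
the job is handed in; nothing more can be done
None
```

The rocker is ready to run and the job is handed in at 25.95 s of robot time, under the 51 s limit.

**What I did:** I gripped the bar by its blue rib, turned and tilted it to match the tray, and lowered it onto both ledges. I then slid it down the slope until both ends met the stops, released it, and swung the latch round by its red post to its stop. After that I drew the arm clear.

**Last checks:**
- **Bar:** its middle measures within about 0.3 mm of home along the slope. Both ends show under the hooks, and it had not moved after release or after the latch was closed.
- **Latch:** it measures 1.568 rad, against 1.571 for fully closed. The force rose to about 15 N at the stop with almost no further movement.
- **Tubes:** they look to be in their grooves in both pictures; I did not measure them.
- **Jar and timer:** shifts of at most 0.08 px in the top view, so unmoved.
- **Bottle:** the first comparison suggested a 0.45 px shift, but I think that came from the arm near it in the picture. Its blue cap gave the same position in both views before and after, so I take it as unmoved.
- **Forces:** the highest wrist force at the end of any move was about 15 N.

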